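# Clip the angle brackets to the fence

### The arm

A 6-joint arm with a two-finger parallel gripper is mounted at the origin on a cart in front of the work surface, level with it; the furniture and walls round the work are solid. World frame = base frame: x ahead of the robot, y to its left, z up, the work surface at z = 0. Lengths are in m, angles in rad, forces in N, time in s.
With the tool pointing down it reaches from about 0.275 to 0.825 m from the base axis. Payload 4.9 kg.
Tool frame: the origin (TCP) lies midway between the tips of the shut fingers; the grasp point (between the pads) lies 19 mm behind it (grip_point_offset is the distance from the TCP to the grasp point, in m); z points along the fingers, y is the line along which they close (so a half turn about z gives the same grasp; the last joint's range is limited). The gripper opens to 85 mm and grips with 20 to 120 N. Pads are 22 mm wide; open, the fingers measure 114 mm over their backs; the gripper's body (76 mm by 85 mm) begins 54 mm behind the grasp point. The pads swing forward as they close: fully open they stand 13 mm farther back than shut.
Start: joints at [1.085, 0.326, -0.193, 1.052, 0, 1.437], TCP at [0.19, 0.516, 0.204] pointing down, gripper open.
Joint ranges: [-2.65, 2.65], [-0.97, 1.79], [-1.3, 1.35], [-1.93, 2.1], [-1.47, 1.37], [-3.14, 3.14]. Speed limits (rad/s): [2.57, 2.57, 3.14, 3.14, 3.14, 3.14].

### API

Orientations are given as a rotation vector (axis times angle).
In Python, from cell import * gives the robot as it stands. Calls block until the motion is done:
- movep(position, orientation): joint-space move of the TCP to a pose.
- move_l(position, velocity=0.15, rot=None, until_force=None): straight line of the TCP; rot=None keeps the orientation; velocity is the mean speed in m/s. With until_force (N) it stops when the force on the tool has changed by that much, and returns True; else False.
- set_joints(angles): joint-space move.
- let_go() and grab(newtons=None): open the fingers fully, or close them until they stop; newtons is the grip in N (None keeps the last).
- sleep(seconds).
- ik(position, orientation): joint angles nearest the present ones, or None.
- get_state(): the state.
- grab_frame(name): name is "side" or "top"; returns a dict with "img" (420x560x3 uint8, red, green, blue), "fx", "fy", "cx", "cy" (pixels), "cam_to_world" (4x4, takes a point from camera to world coordinates). Camera axes: x right, y down, z forward; pixel columns grow to the right and rows downward; lengths in m; the calibration is good to about 2 mm. A picture is of the moment at which its call begins. There is no depth.
A pose or a line that the arm cannot do raises MotionError and nothing moves.
- sign_off(): hands the job in; it is judged then, once.
Trained networks look in the newest picture that a camera, given by its name, has taken for a name from the list of things; names that differ only in an ending like _2 or _b are one class to them, and where a whole thing is asked for, a point or a joint stands for the part that bears it (a point fixed in the world has none). Each returns a list of dicts, best first, with "score" (0 to 1); they miss things now and then, are a little off and sometimes report something else, mostly with a low value. They report only what shows in the picture. A call takes as long as a camera call.
- spot_in(camera, name): "centre" ([column, row] in pixels, amid what is visible of it).
- silhouettes(camera, name): "mask" (420x560 bool, what is visible of it) and "centre" ([column, row] in pixels, amid what is visible of it).
- tip_of(camera, name): "centre" ([column, row] in pixels: a listed point, or the origin of a listed thing).
The state is a dict: "clock": time; "q": joint angles; "joint_velocities": joint speeds; "tau": joint torques, N m; "position": TCP position; "eef_rot": TCP orientation; "contact_force": force on the tool from outside, world axes, zero at the start; "wrist_torque": the same for the moment, N m; "finger_gap": opening from 0.0 (shut) to 1.0 (fully open); "grasp_force": force on a finger pad.
Only numpy, scipy, OpenCV 4.12 (cv2) and the standard library are available. Lean on these libraries where they do the work, as an engineer would, in place of code of your own. Each camera call takes 0.05 s, during which the arm holds its last target. There are 200 camera calls.

### The job

Swing the red latch of the clip case free, open the green lid right up to vertical or beyond, and slide each loose brass bracket, standing on its foot, flat against the flat (ribless) side of the aluminium fence with its foot pointing away. Clip every bracket to the fence with a spring clip of its own from the case, pushed well down over the middle of the bracket's flange and the fence together; leave any spare clip on its rail. Finally shut the lid fully and swing the latch upright again, without shifting the blue tin or the red cap.

Things in the scene. Friction and masses are not known exactly. Their poses are not given: they have to be found in the camera images.
- case: clip case fixed to the bench: dark steel tray 180 (x) x 170 (y) x 30 high under a green lid; closed it is 106 high. Origin: centre of its underside; x points to the hinge side (away from the robot), the latch and lid handle are on its -x side. Inside, an aluminium storage rail 16 wide (y), 150 long (x), top 40 above the bench, runs along the x axis through the case's centre; the clips sit on it
- lid (a joint): green deep lid of the case (180 x 170 x 76), hinged along the far top edge of the tray; 0 shut, 1.9 rad fully swung back. Stiff hinge: it stays where it is left
- lid_hinge (a point): middle of the lid's hinge axis (axis along the case's y), 30 above the bench; does not move
- lid_handle (a point): centre of the lid's handle: a black round cross grip, 30 long along the case's y, 16 thick, on a thin stem 35 in front of the lid's front face, about 35 to the +y side of the case's middle, 85 above the bench when shut. Its frame turns with the lid; pinched across its 30 mm length it lets the lid turn between the fingers
- latch (a joint): latch lever on the front of the case, red grip on a steel bar, stands upright at 0 and then its tooth holds the lid down; swings sideways to the case's -y side, 0.8 rad at its stop; the lid is free beyond about 0.4. Stays where it is left (about 1 N at the tip moves it)
- latch_hinge (a point): pivot of the latch lever, 14 above the bench; the axis runs along the case's x; does not move
- latch_tip (a point): end of the latch lever, 80 from its pivot, red grip 12 (x) x 16 (y) over its last 40
- fence: fixed fence jig: upright aluminium plate 180 long (x) x 8 thick (y) x 55 high, with a 6 high foot and two small ribs on its -y side; the brackets go against its flat +y side. Brackets may stand anywhere along it, 52 or more apart. Origin: under the middle of the plate, on the bench
- bracket_1_mid (a point): loose brass angle bracket 1, 110 g, standing on its foot: upright flange 44 (x) x 8 (y) x 54 high, foot 10 thick reaching 56 to +y from the flange's middle plane. The point is the centre of the flange, 27 above its underside; the -y face of the flange goes against the fence. Slide it by pushing low on the flange, near the foot: pushed above mid-height it tips forward. May be absent
- bracket_2_mid (a point): loose brass angle bracket 2, 110 g, standing on its foot: upright flange 44 (x) x 8 (y) x 54 high, foot 10 thick reaching 56 to +y from the flange's middle plane. The point is the centre of the flange, 27 above its underside; the -y face of the flange goes against the fence. Slide it by pushing low on the flange, near the foot: pushed above mid-height it tips forward. May be absent
- bracket_3_mid (a point): loose brass angle bracket 3, 110 g, standing on its foot: upright flange 44 (x) x 8 (y) x 54 high, foot 10 thick reaching 56 to +y from the flange's middle plane. The point is the centre of the flange, 27 above its underside; the -y face of the flange goes against the fence. Slide it by pushing low on the flange, near the foot: pushed above mid-height it tips forward. May be absent
- clip_1_pin (a point): spring clip 1, 45 g, orange handles up, black jaws down, 18 wide (x): centre of its hinge pin, 17 above the top edge it is seated on. Handles reach 38 above the pin, jaws 36 below. At rest on 16 mm the handle tops measure 44 over all (y). Frame: that of one arm, upright when biting 16 mm, leaning 0.31 rad about x when fully squeezed
- clip_1_jaw (a point): point midway between the jaw pads of clip 1 (pads 18 x 12 high), 28 below the pin along the same frame. Squeezing the handles to their stop (about 12 N) sets them upright, 42 high, 19 over all, and opens the jaws to 36 at the tips, 28 apart 18 below the pin
- clip_1_spring (a joint): opening angle of clip 1: 0 when it bites 16 mm (fence plus one bracket flange, or the storage rail), 0.62 fully squeezed open, -0.5 off any edge (jaws 2 mm apart); the spring bites 16 mm with about 6 N
- clip_2_pin (a point): spring clip 2, 45 g, orange handles up, black jaws down, 18 wide (x): centre of its hinge pin, 17 above the top edge it is seated on. Handles reach 38 above the pin, jaws 36 below. At rest on 16 mm the handle tops measure 44 over all (y). Frame: that of one arm, upright when biting 16 mm, leaning 0.31 rad about x when fully squeezed
- clip_2_jaw (a point): point midway between the jaw pads of clip 2 (pads 18 x 12 high), 28 below the pin along the same frame. Squeezing the handles to their stop (about 12 N) sets them upright, 42 high, 19 over all, and opens the jaws to 36 at the tips, 28 apart 18 below the pin
- clip_2_spring (a joint): opening angle of clip 2: 0 when it bites 16 mm (fence plus one bracket flange, or the storage rail), 0.62 fully squeezed open, -0.5 off any edge (jaws 2 mm apart); the spring bites 16 mm with about 6 N
- clip_3_pin (a point): spring clip 3, 45 g, orange handles up, black jaws down, 18 wide (x): centre of its hinge pin, 17 above the top edge it is seated on. Handles reach 38 above the pin, jaws 36 below. At rest on 16 mm the handle tops measure 44 over all (y). Frame: that of one arm, upright when biting 16 mm, leaning 0.31 rad about x when fully squeezed
- clip_3_jaw (a point): point midway between the jaw pads of clip 3 (pads 18 x 12 high), 28 below the pin along the same frame. Squeezing the handles to their stop (about 12 N) sets them upright, 42 high, 19 over all, and opens the jaws to 36 at the tips, 28 apart 18 below the pin
- clip_3_spring (a joint): opening angle of clip 3: 0 when it bites 16 mm (fence plus one bracket flange, or the storage rail), 0.62 fully squeezed open, -0.5 off any edge (jaws 2 mm apart); the spring bites 16 mm with about 6 N
- cutter_tin: bystander: blue tin 88x128x35, origin under its centre; leave it alone
- red_cap: bystander: red plastic cap 33 across, origin under its centre; leave it alone

How it is judged:
On the way, in this order (a step that is already met when the one before it is completed fails the run):
1. the latch lever is swung clear of the lid (value of joint latch above 0.6 rad and value of joint lid below 0.1 rad), for 0.2 s.
2. the lid is opened right up (value of joint lid above 1.45 rad), for 0.2 s.
At the end, for the whole second after the job is handed in: lid under 0.04 rad, latch under 0.15; each bracket upright on the bench, flange on the fence (centre 5 to 10.5 mm from its mid-plane, parallel within 0.12 rad); a clip bites both (over 1 N) within 18 mm of the flange middle, jaw centre 28 to 53 mm high; other clips on their rail (value of joint lid below 0.04 rad and value of joint latch below 0.15 rad and y of bracket_1_mid in the frame of fence between 0.005 and 0.0105 m and x of bracket_1_mid in the frame of fence between -0.075 and 0.075 m and height (world z) of each of bracket_1_mid, bracket_2_mid, bracket_3_mid below 0.034 m and angle between each of bracket_1_mid, bracket_2_mid, bracket_3_mid's own z axis and vertical below 0.12 rad and angle between the x axis of each of bracket_1_mid, bracket_2_mid, bracket_3_mid and the x axis of fence, either way round below 0.12 rad and linear speed of each of bracket_1, bracket_2, bracket_3 below 0.02 m/s and ((x of clip_1_jaw in the frame of bracket_1_mid between -0.018 and 0.018 m and contact force between clip_1 and bracket_1 above 1 N and contact force between clip_1 and fence above 1 N and z of clip_1_jaw in the frame of fence between 0.028 and 0.053 m and angle between clip_1_jaw's own z axis and vertical below 0.35 rad and value of joint clip_1_spring between -0.15 and 0.2 rad) or (x of clip_2_jaw in the frame of bracket_1_mid between -0.018 and 0.018 m and contact force between clip_2 and bracket_1 above 1 N and contact force between clip_2 and fence above 1 N and z of clip_2_jaw in the frame of fence between 0.028 and 0.053 m and angle between clip_2_jaw's own z axis and vertical below 0.35 rad and value of joint clip_2_spring between -0.15 and 0.2 rad) or (x of clip_3_jaw in the frame of bracket_1_mid between -0.018 and 0.018 m and contact force between clip_3 and bracket_1 above 1 N and contact force between clip_3 and fence above 1 N and z of clip_3_jaw in the frame of fence between 0.028 and 0.053 m and angle between clip_3_jaw's own z axis and vertical below 0.35 rad and value of joint clip_3_spring between -0.15 and 0.2 rad)) and y of bracket_2_mid in the frame of fence between 0.005 and 0.0105 m and x of bracket_2_mid in the frame of fence between -0.075 and 0.075 m and ((x of clip_1_jaw in the frame of bracket_2_mid between -0.018 and 0.018 m and contact force between clip_1 and bracket_2 above 1 N and contact force between clip_1 and fence above 1 N and z of clip_1_jaw in the frame of fence between 0.028 and 0.053 m and angle between clip_1_jaw's own z axis and vertical below 0.35 rad and value of joint clip_1_spring between -0.15 and 0.2 rad) or (x of clip_2_jaw in the frame of bracket_2_mid between -0.018 and 0.018 m and contact force between clip_2 and bracket_2 above 1 N and contact force between clip_2 and fence above 1 N and z of clip_2_jaw in the frame of fence between 0.028 and 0.053 m and angle between clip_2_jaw's own z axis and vertical below 0.35 rad and value of joint clip_2_spring between -0.15 and 0.2 rad) or (x of clip_3_jaw in the frame of bracket_2_mid between -0.018 and 0.018 m and contact force between clip_3 and bracket_2 above 1 N and contact force between clip_3 and fence above 1 N and z of clip_3_jaw in the frame of fence between 0.028 and 0.053 m and angle between clip_3_jaw's own z axis and vertical below 0.35 rad and value of joint clip_3_spring between -0.15 and 0.2 rad)) and y of bracket_3_mid in the frame of fence between 0.005 and 0.0105 m and x of bracket_3_mid in the frame of fence between -0.075 and 0.075 m and ((x of clip_1_jaw in the frame of bracket_3_mid between -0.018 and 0.018 m and contact force between clip_1 and bracket_3 above 1 N and contact force between clip_1 and fence above 1 N and z of clip_1_jaw in the frame of fence between 0.028 and 0.053 m and angle between clip_1_jaw's own z axis and vertical below 0.35 rad and value of joint clip_1_spring between -0.15 and 0.2 rad) or (x of clip_2_jaw in the frame of bracket_3_mid between -0.018 and 0.018 m and contact force between clip_2 and bracket_3 above 1 N and contact force between clip_2 and fence above 1 N and z of clip_2_jaw in the frame of fence between 0.028 and 0.053 m and angle between clip_2_jaw's own z axis and vertical below 0.35 rad and value of joint clip_2_spring between -0.15 and 0.2 rad) or (x of clip_3_jaw in the frame of bracket_3_mid between -0.018 and 0.018 m and contact force between clip_3 and bracket_3 above 1 N and contact force between clip_3 and fence above 1 N and z of clip_3_jaw in the frame of fence between 0.028 and 0.053 m and angle between clip_3_jaw's own z axis and vertical below 0.35 rad and value of joint clip_3_spring between -0.15 and 0.2 rad)) and ((x of clip_1_pin in the frame of case between -0.085 and 0.085 m and y of clip_1_pin in the frame of case between -0.03 and 0.03 m and z of clip_1_pin in the frame of case between 0.045 and 0.075 m) or (x of clip_1_jaw in the frame of bracket_1_mid between -0.018 and 0.018 m and contact force between clip_1 and bracket_1 above 1 N and contact force between clip_1 and fence above 1 N and z of clip_1_jaw in the frame of fence between 0.028 and 0.053 m and angle between clip_1_jaw's own z axis and vertical below 0.35 rad and value of joint clip_1_spring between -0.15 and 0.2 rad) or (x of clip_1_jaw in the frame of bracket_2_mid between -0.018 and 0.018 m and contact force between clip_1 and bracket_2 above 1 N and contact force between clip_1 and fence above 1 N and z of clip_1_jaw in the frame of fence between 0.028 and 0.053 m and angle between clip_1_jaw's own z axis and vertical below 0.35 rad and value of joint clip_1_spring between -0.15 and 0.2 rad) or (x of clip_1_jaw in the frame of bracket_3_mid between -0.018 and 0.018 m and contact force between clip_1 and bracket_3 above 1 N and contact force between clip_1 and fence above 1 N and z of clip_1_jaw in the frame of fence between 0.028 and 0.053 m and angle between clip_1_jaw's own z axis and vertical below 0.35 rad and value of joint clip_1_spring between -0.15 and 0.2 rad)) and ((x of clip_2_pin in the frame of case between -0.085 and 0.085 m and y of clip_2_pin in the frame of case between -0.03 and 0.03 m and z of clip_2_pin in the frame of case between 0.045 and 0.075 m) or (x of clip_2_jaw in the frame of bracket_1_mid between -0.018 and 0.018 m and contact force between clip_2 and bracket_1 above 1 N and contact force between clip_2 and fence above 1 N and z of clip_2_jaw in the frame of fence between 0.028 and 0.053 m and angle between clip_2_jaw's own z axis and vertical below 0.35 rad and value of joint clip_2_spring between -0.15 and 0.2 rad) or (x of clip_2_jaw in the frame of bracket_2_mid between -0.018 and 0.018 m and contact force between clip_2 and bracket_2 above 1 N and contact force between clip_2 and fence above 1 N and z of clip_2_jaw in the frame of fence between 0.028 and 0.053 m and angle between clip_2_jaw's own z axis and vertical below 0.35 rad and value of joint clip_2_spring between -0.15 and 0.2 rad) or (x of clip_2_jaw in the frame of bracket_3_mid between -0.018 and 0.018 m and contact force between clip_2 and bracket_3 above 1 N and contact force between clip_2 and fence above 1 N and z of clip_2_jaw in the frame of fence between 0.028 and 0.053 m and angle between clip_2_jaw's own z axis and vertical below 0.35 rad and value of joint clip_2_spring between -0.15 and 0.2 rad)) and ((x of clip_3_pin in the frame of case between -0.085 and 0.085 m and y of clip_3_pin in the frame of case between -0.03 and 0.03 m and z of clip_3_pin in the frame of case between 0.045 and 0.075 m) or (x of clip_3_jaw in the frame of bracket_1_mid between -0.018 and 0.018 m and contact force between clip_3 and bracket_1 above 1 N and contact force between clip_3 and fence above 1 N and z of clip_3_jaw in the frame of fence between 0.028 and 0.053 m and angle between clip_3_jaw's own z axis and vertical below 0.35 rad and value of joint clip_3_spring between -0.15 and 0.2 rad) or (x of clip_3_jaw in the frame of bracket_2_mid between -0.018 and 0.018 m and contact force between clip_3 and bracket_2 above 1 N and contact force between clip_3 and fence above 1 N and z of clip_3_jaw in the frame of fence between 0.028 and 0.053 m and angle between clip_3_jaw's own z axis and vertical below 0.35 rad and value of joint clip_3_spring between -0.15 and 0.2 rad) or (x of clip_3_jaw in the frame of bracket_3_mid between -0.018 and 0.018 m and contact force between clip_3 and bracket_3 above 1 N and contact force between clip_3 and fence above 1 N and z of clip_3_jaw in the frame of fence between 0.028 and 0.053 m and angle between clip_3_jaw's own z axis and vertical below 0.35 rad and value of joint clip_3_spring between -0.15 and 0.2 rad))); the robot touches nothing.
It fails at once if the blue tin is shifted more than 30 mm (distance of cutter_tin from where it was at the start of the episode above 0.03 m).
It fails at once if the red cap is shifted more than 30 mm (distance of red_cap from where it was at the start of the episode above 0.03 m).
Of bracket_1, bracket_2, bracket_3 only 2 to 3 are there at a start; the rules pass over those that are not, and their reading is None.
At some moment in a run one of bracket_1, bracket_2, bracket_3 may be knocked a few centimetres aside while the robot is not near it.
It also fails if it takes over 210 s, if anything falls off the work surface, if the arm or the gripper's body presses on something with over 40 N, if the wrist force passes 120 N, or if a joint passes its speed limit or range.

## Working session

There is one attempt and no reset: what is moved stays moved. The work goes in short steps, each a Python script; the robot and the scene stay as the last script left them, time stands still between calls to the robot, and variables do not carry over. Pictures are saved under pics/ and viewed, at most 18 in all, crops included, and the job is handed in when it is done.

```bash
mkdir -p pics; ls; python3 - <<'E'
from cell import *
import cv2,numpy as np
for c in ("side","top"):
    f=grab_frame(c); cv2.imwrite(f"pics/{c}0.png",f["img"][:,:,::-1])
    print(c,f["fx"],f["fy"],f["cx"],f["cy"]);print(np.round(f["cam_to_world"],3).tolist())
    for n in ["case","lid_hinge","lid_handle","latch_hinge","latch_tip","fence","bracket_1_mid","clip_1_pin","cutter_tin","red_cap"]:
        try: print(n,[(np.round(d["centre"]).tolist(),round(d["score"],2)) for d in tip_of(c,n)][:5])
        except Exception as e: print(n,e)
print(get_state())
E
```

```text
pics
side 490.4548861414354 490.4548861414354 275.33660753635905 212.48658329530662
[[-0.887, -0.174, 0.428, -0.044], [-0.462, 0.32, -0.827, 1.273], [0.007, -0.931, -0.365, 0.653], [0.0, 0.0, 0.0, 1.0]]
case [([275.0, 281.0], 0.69), ([291.0, 236.0], 0.58)]
lid_hinge []
lid_handle [([323.0, 226.0], 0.6), ([204.0, 272.0], 0.24)]
latch_hinge []
latch_tip [([328.0, 215.0], 0.43)]
fence [([276.0, 281.0], 0.89)]
bracket_1_mid [([263.0, 295.0], 0.19)]
clip_1_pin []
cutter_tin [([207.0, 273.0], 0.95)]
red_cap [([327.0, 215.0], 0.64), ([204.0, 287.0], 0.39)]
top 458.8557239768381 458.8557239768381 279.77084363020066 207.08948024683082
[[-0.019, -0.983, 0.181, 0.363], [-1.0, 0.019, -0.004, 0.029], [0.0, -0.181, -0.983, 1.225], [0.0, 0.0, 0.0, 1.0]]
case [([292.0, 217.0], 0.78)]
lid_hinge []
lid_handle [([285.0, 258.0], 0.77)]
latch_hinge [([309.0, 250.0], 0.47)]
latch_tip [([317.0, 248.0], 0.64)]
fence [([204.0, 246.0], 0.72)]
bracket_1_mid [([426.0, 250.0], 0.76)]
clip_1_pin [([282.0, 262.0], 0.58)]
cutter_tin [([176.0, 176.0], 0.87)]
red_cap [([148.0, 198.0], 0.42)]
{'clock': 1.1, 'q': array([ 1.08478515e+00,  3.26203611e-01, -1.92611566e-01,  1.05201960e+00,
        2.30406636e-05,  1.43659155e+00]), 'joint_velocities': array([-0.00021905,  0.00126624,  0.00025654,  0.00018427, -0.00205666,
       -0.00011565]), 'tau': array([ 5.96687878e-04, -4.43341041e+01,  2.62759799e+01,  1.09265944e-03,
       -6.50218635e-05,  5.26998349e-06]), 'position': array([0.18951222, 0.51632096, 0.20437447]), 'eef_rot': array([-5.49764890e-01, -3.09308121e+00,  4.64669554e-05]), 'contact_force': array([-0.22503107,  0.16734796, -0.13146134]), 'wrist_torque': array([-0.06192005,  0.02076273, -0.00055413]), 'grasp_force': 0.0, 'finger_gap': 0.9954145641745547}
```

View pics/side0.png

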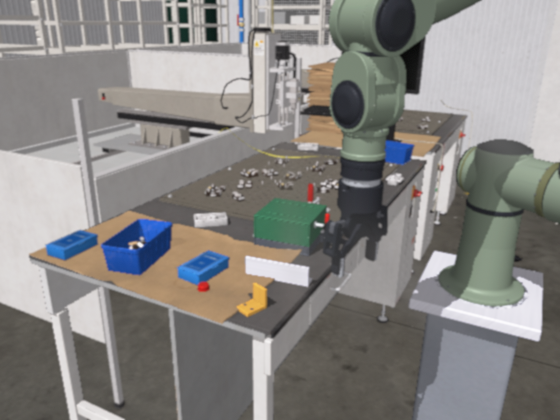

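View pics/top0.png

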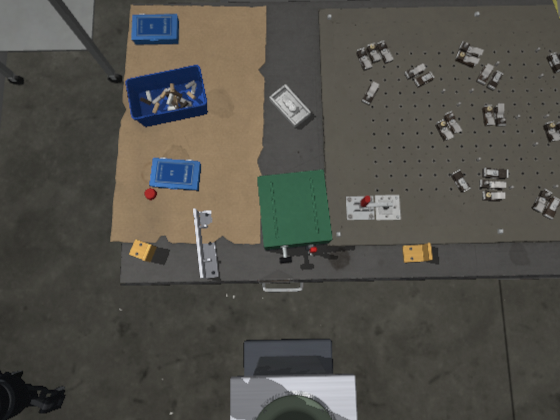

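The side view shows the green case (290,222), fence (277,270), bracket A (255,300) and red cap (203,287). The top view shows the case (293,210), fence (203,244) with ribs on its right (-y) side, bracket A (141,251), bracket B (417,253), handle (285,255) and latch (312,249). So there are two brackets.

```bash
cat > h.py <<'E'
from cell import *
import cv2,numpy as np
from scipy.spatial.transform import Rotation as R
def cam(c):
    f=grab_frame(c); T=f["cam_to_world"]; K=np.array([[f["fx"],0,f["cx"]],[0,f["fy"],f["cy"]],[0,0,1]])
    return f["img"],K,T
def ray(K,T,uv): return T[:3,:3]@np.linalg.inv(K)@np.array([uv[0],uv[1],1.]),T[:3,3]
def atz(K,T,uv,z):
    d,o=ray(K,T,uv); return o+d*(z-o[2])/d[2]
def proj(K,T,p):
    c=T[:3,:3].T@(np.asarray(p)-T[:3,3]); u=K@c; return u[:2]/u[2]
def down(yaw): # tool down, closing axis y_tool at angle yaw from world x
    y=np.array([np.cos(yaw),np.sin(yaw),0]); z=np.array([0,0,-1.]); x=np.cross(y,z)
    return R.from_matrix(np.c_[x,y,z]).as_rotvec()
def crop(img,u,v,w,h,s,name):
    c=cv2.resize(img[v:v+h,u:u+w],None,fx=s,fy=s,interpolation=cv2.INTER_CUBIC); cv2.imwrite("pics/"+name,c[:,:,::-1])
E
python3 - <<'E'
from h import *
img,K,T=cam("top")
crop(img,110,150,200,130,4,"t_a.png"); crop(img,260,160,200,130,4,"t_b.png")
def mr(n,z,thr=.3):
    for d in silhouettes("top",n):
        if d["score"]<thr: continue
        m=d["mask"].astype(np.uint8); c,_=cv2.findContours(m,0,2); c=max(c,key=cv2.contourArea)
        b=cv2.boxPoints(cv2.minAreaRect(c)); print(n,round(d["score"],2),np.round(b).tolist(),[np.round(atz(K,T,p,z)[:2],3).tolist() for p in b])
mr("fence",.055);mr("bracket_1_mid",.0);mr("case",.106);mr("cutter_tin",.035);mr("red_cap",.01);mr("latch",.08);mr("lid_handle",.085)
for n,z in [("fence",0),("bracket_1_mid",.027),("case",0),("lid_handle",.085),("latch_tip",.094),("latch_hinge",.014)]:
    print(n,[(np.round(atz(K,T,d["centre"],z),3).tolist(),np.round(d["centre"]),round(d["score"],2)) for d in tip_of("top",n)])
E
```

```text
fence 0.96 [[192.0, 210.0], [211.0, 208.0], [218.0, 277.0], [200.0, 279.0]] [[0.574, 0.252], [0.579, 0.204], [0.403, 0.183], [0.399, 0.23]]
bracket_1_mid 0.83 [[401.0, 245.0], [431.0, 244.0], [432.0, 262.0], [402.0, 263.0]] [[0.479, -0.297], [0.481, -0.38], [0.433, -0.378], [0.431, -0.297]]
case 0.82 [[254.0, 177.0], [323.0, 168.0], [334.0, 257.0], [266.0, 266.0]] [[0.647, 0.087], [0.667, -0.086], [0.443, -0.106], [0.425, 0.061]]
case 0.49 [[254.0, 177.0], [323.0, 168.0], [334.0, 257.0], [266.0, 265.0]] [[0.648, 0.087], [0.667, -0.087], [0.443, -0.106], [0.426, 0.062]]
cutter_tin 0.75 [[148.0, 187.0], [151.0, 156.0], [201.0, 160.0], [199.0, 191.0]] [[0.642, 0.372], [0.728, 0.368], [0.715, 0.233], [0.629, 0.239]]
lid_handle 0.64 [[255.0, 176.0], [323.0, 168.0], [334.0, 257.0], [266.0, 265.0]] [[0.653, 0.085], [0.671, -0.089], [0.444, -0.107], [0.427, 0.062]]
fence [([0.492, 0.233, 0.0], array([202., 244.]), 0.71)]
bracket_1_mid [([0.461, -0.356, 0.027], array([426., 250.]), 0.62)]
case [([0.563, -0.021, 0.0], array([297., 216.]), 0.96)]
lid_handle [([0.441, 0.016, 0.085], array([284., 259.]), 0.88), ([0.463, -0.055, 0.085], array([312., 250.]), 0.69), ([0.458, -0.339, 0.085], array([427., 250.]), 0.54)]
latch_tip [([0.468, -0.054, 0.094], array([312., 248.]), 0.44)]
latch_hinge [([0.463, -0.052, 0.014], array([310., 252.]), 0.61)]
```

View pics/t_a.png

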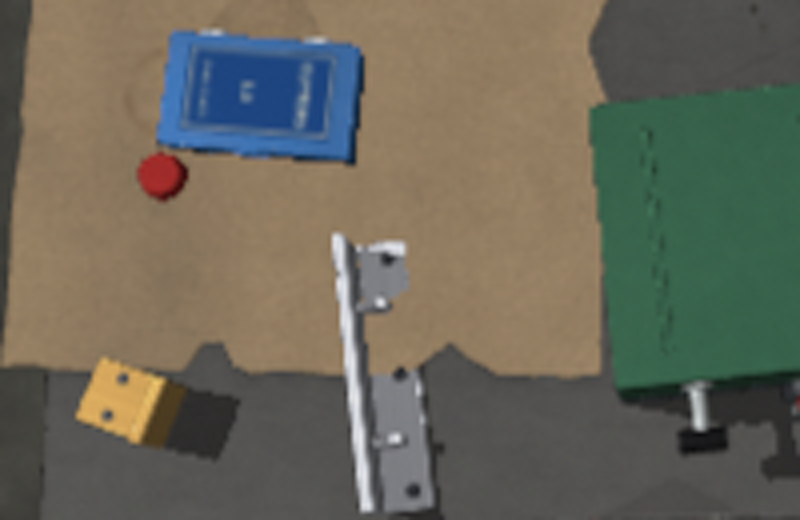

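View pics/t_b.png

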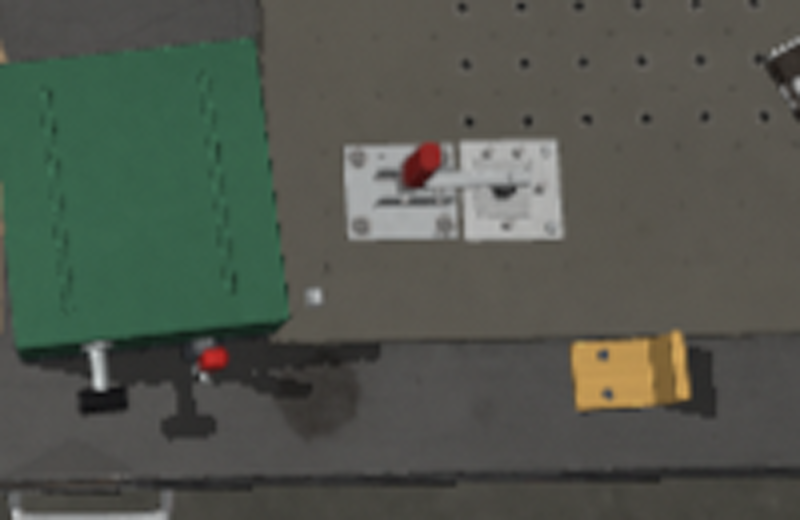

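Bracket A's foot points to +y with the bracket yawed about -0.35. Bracket B's foot also points to +y, yawed about +0.1. Next I'll fit the known box models to colour and network masks to get poses.

```bash
cat >> h.py <<'E'
from scipy.optimize import minimize
S=4
def raster(K,T,boxes,x,y,a,shape):
    m=np.zeros((shape[0]*S,shape[1]*S),np.uint8); c,s=np.cos(a),np.sin(a)
    for lo,hi in boxes:
        P=np.array([[X,Y,Z] for X in (lo[0],hi[0]) for Y in (lo[1],hi[1]) for Z in (lo[2],hi[2])])
        W=np.c_[x+c*P[:,0]-s*P[:,1],y+s*P[:,0]+c*P[:,1],P[:,2]]
        uv=np.array([proj(K,T,w) for w in W]); h=cv2.convexHull(((uv+.5)*S*16).astype(np.int32))
        cv2.fillConvexPoly(m,h,1,shift=4)
    return m
def fit(K,T,mask,boxes,p0,extra=False):
    M=cv2.resize(mask.astype(np.uint8),None,fx=S,fy=S,interpolation=cv2.INTER_NEAREST)
    def cost(p):
        b=boxes(p) if extra else boxes
        r=raster(K,T,b,*p[:3],mask.shape); return 1-(r&M).sum()/max((r|M).sum(),1)
    best=None
    for da in (-.15,0,.15):
        q=np.array(p0,float); q[2]+=da
        st=np.r_[.012,.012,.1,[.01]*(len(q)-3)]
        r=minimize(cost,q,method="Nelder-Mead",options=dict(initial_simplex=np.vstack([q]+[q+np.eye(len(q))[i]*st[i] for i in range(len(q))]),maxiter=150,xatol=2e-4,fatol=1e-4))
        if best is None or r.fun<best.fun: best=r
    return best.x,1-best.fun
BR=[((-.022,-.004,0),(.022,.004,.054)),((-.022,-.004,0),(.022,.056,.010))]
FE=lambda p:[((-.09,-.004,0),(.09,.004,.055)),]
def yellow(img):
    h=cv2.cvtColor(img,cv2.COLOR_RGB2HSV); m=cv2.inRange(h,(12,120,70),(28,255,255))
    n,l,st,c=cv2.connectedComponentsWithStats(m); return [(c[i],l==i) for i in range(1,n) if st[i,4]>60]
E
cat > m.py <<'E'
from h import *
img,K,T=cam("top")
for c,m in yellow(img):
    p=atz(K,T,c,.02); print("yellow",c.round(),m.sum(),p.round(3))
    if p[0]<.6 and abs(p[1])<.5: print("  bracket", *fit(K,T,m,BR,[p[0],p[1]-.02,0]))
d=[d for d in silhouettes("top","fence")][0]["mask"]
print("fence",*fit(K,T,d,lambda p:[((-.09,-.004,0),(.09,.004,.055)),((-.09,-.004-p[3],0),(.09,.004,.006))],[.488,.225,.1,.03],True))
h=cv2.cvtColor(img,cv2.COLOR_RGB2HSV); g=cv2.inRange(h,(60,80,40),(90,255,255)); n,l,st,c=cv2.connectedComponentsWithStats(g); i=1+st[1:,4].argmax(); print(c[i],st[i])
print("case",*fit(K,T,l==i,[((-.09,-.085,.03),(.09,.085,.106))],[.556,-.015,.1]))
E
python3 m.py
```

```text
yellow [142. 250.] 359 [0.476 0.387 0.02 ]
  bracket [ 0.46982651  0.36749192 -0.33846136] 0.8743880048959608
yellow [418. 253.] 469 [ 0.456 -0.335  0.02 ]
  bracket [ 0.45822025 -0.35658835  0.04726932] 0.9066991473812424
fence [0.48969231 0.23657404 0.12467868 0.03043861] 0.9272247923195543
[294.02984456 208.4292228 ] [ 258  170   74   79 4825]
case [ 0.57066674 -0.00958295  0.0872584 ] 0.94175989069305
```

Case fit agrees with the detected handle. Latch first, then the lid.

```bash
cat >> h.py <<'E'
CX,CY,CA=.5707,-.0096,.0873
def W(x,y,z,P=None):
    X,Y,A=P or (CX,CY,CA); c,s=np.cos(A),np.sin(A); return np.array([X+c*x-s*y,Y+s*x+c*y,z])
def st(): s=get_state(); print("t",round(s["clock"],1),"pos",s["position"].round(4),"F",s["contact_force"].round(1),"gap",round(s["finger_gap"],3),"gf",round(s["grasp_force"],1))
E
python3 - <<'E'
from h import *
grab(20)
r=down(CA+np.pi/2)
print(ik(W(-.108,-.006,.2),r))
movep(W(-.108,-.006,.2),r); st()
print(move_l(W(-.108,-.006,.065),.1,until_force=8)); st()
print(move_l(W(-.108,-.09,.065),.06,until_force=10)); st()
move_l(W(-.108,-.06,.065),.1); move_l(W(-.108,-.06,.2),.15)
movep(W(-.125,.035,.2),r); let_go()
img,K,T=cam("top"); 
for n in("latch_tip","lid_handle"): print(n,[(np.round(d["centre"]),round(d["score"],2)) for d in tip_of("top",n)])
im2,K2,T2=cam("side"); a=cv2.resize(img[170:320,220:360],None,fx=3,fy=3); b=cv2.resize(im2[170:320,220:360],None,fx=3,fy=3)
cv2.imwrite("pics/latch.png",cv2.resize(np.hstack([a,b]),(800,429))[:,:,::-1])
E
```

```text
[-0.21304288  0.17121771 -0.41137647  0.98820215  0.         -0.30034288]
t 4.8 pos [ 0.4637 -0.0244  0.2   ] F [ 0.  -0.8 -0.5] gap -0.002 gf 0.0
False
t 6.3 pos [ 0.4641 -0.0251  0.0655] F [0.1 0.2 1.9] gap 0.002 gf 0.0
False
t 7.9 pos [ 0.4709 -0.1083  0.065 ] F [-0.4  0.9  0.1] gap 0.001 gf 0.0
latch_tip []
lid_handle []
```

View pics/latch.png

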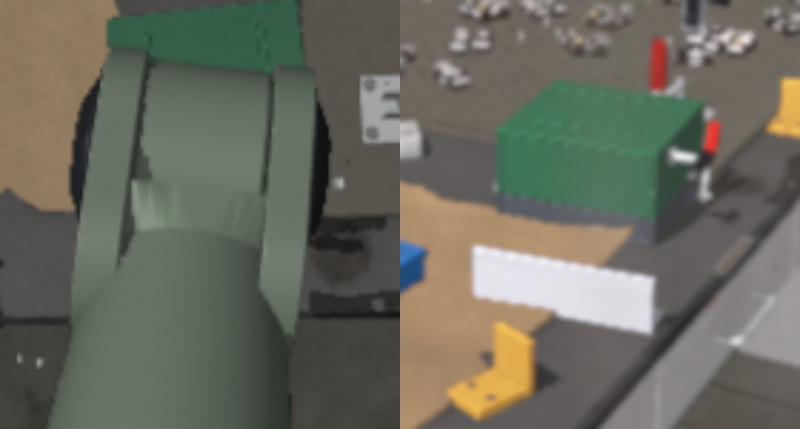

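In the side half the red grip sits at about (329,217), nearly where it started. I'll check that against the projections for each latch angle.

```bash
python3 - <<'E'
from h import *
im,K,T=cam("side")
for x in (-.095,-.108,-.12):
  for th in (0,.4,.8): print(x,th,[proj(K,T,W(x,-.035-r*np.sin(th),.014+r*np.cos(th))).round(1).tolist() for r in (0,.06,.08)])
print("handle",proj(K,T,W(-.125,.035,.085)).round(1))
h=cv2.cvtColor(im,cv2.COLOR_RGB2HSV); m=cv2.inRange(h,(0,150,80),(6,255,255))|cv2.inRange(h,(174,150,80),(180,255,255))
n,l,s,c=cv2.connectedComponentsWithStats(m)
for i in range(1,n):
  if s[i,4]>15: print(s[i],c[i].round(1))
E
```

```text
-0.095 0 [[320.8, 237.3], [321.6, 219.8], [321.9, 213.8]]
-0.095 0.4 [[320.8, 237.3], [323.8, 218.6], [324.8, 212.4]]
-0.095 0.8 [[320.8, 237.3], [325.4, 220.4], [326.9, 214.8]]
-0.108 0 [[324.8, 238.0], [325.6, 220.4], [325.9, 214.4]]
-0.108 0.4 [[324.8, 238.0], [327.7, 219.2], [328.7, 213.0]]
-0.108 0.8 [[324.8, 238.0], [329.3, 221.0], [330.8, 215.4]]
-0.12 0 [[328.4, 238.6], [329.3, 221.0], [329.6, 215.0]]
-0.12 0.4 [[328.4, 238.6], [331.4, 219.8], [332.4, 213.5]]
-0.12 0.8 [[328.4, 238.6], [333.0, 221.6], [334.4, 216.0]]
handle [324.3 226.1]
[308 184   5  17  78] [310.  192.1]
[327 213   5  11  40] [329.  217.5]
[198 282  11  10  95] [203.  286.7]
```

```bash
python3 - <<'E'
from h import *
movep(W(.1,.3,.3),down(CA+np.pi/2))
img,K,T=cam("top"); crop(img,240,160,130,110,5,"latch2.png")
for th in (0,.4,.8): print(th,[proj(K,T,W(-.108,-.035-r*np.sin(th),.014+r*np.cos(th))).round(1).tolist() for r in (0,.06,.08)])
h=cv2.cvtColor(img,cv2.COLOR_RGB2HSV); m=cv2.inRange(h,(0,150,80),(6,255,255))|cv2.inRange(h,(174,150,80),(180,255,255))
n,l,s,c=cv2.connectedComponentsWithStats(m)
for i in range(1,n):
  if s[i,4]>5: print(s[i],c[i].round(1))
E
```

```text
0 [[310.2, 251.1], [311.8, 249.1], [312.4, 248.3]]
0.4 [[310.2, 251.1], [320.9, 248.2], [324.7, 247.2]]
0.8 [[310.2, 251.1], [328.1, 247.9], [334.3, 246.8]]
[145 188  11  12  91] [149.7 193.3]
[361 196   9  10  50] [365.2 200. ]
[317 246  12   6  55] [322.7 248.5]
```

View pics/latch2.png

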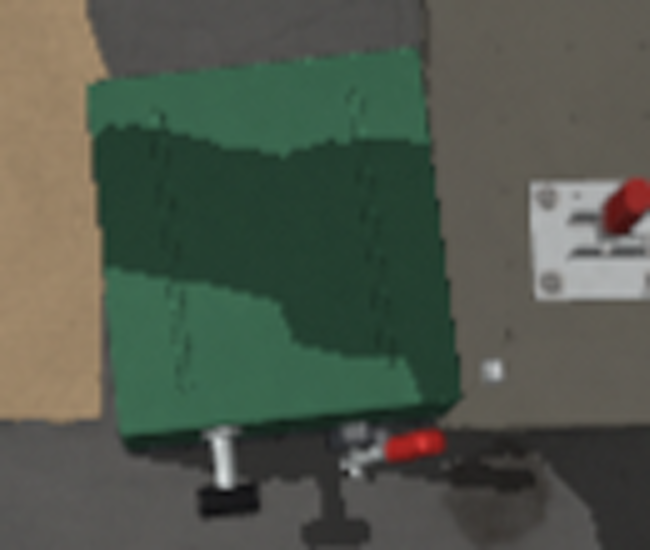

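The red grip now runs from column 317 to 328.6, so the latch is at about 0.45–0.55. It needs a further push.

```bash
python3 - <<'E'
from h import *
r=down(CA+np.pi/2)
grab(20)
movep(W(-.108,-.006,.2),r)
move_l(W(-.108,-.006,.055),.12,until_force=8)
print(move_l(W(-.108,-.13,.055),.06,until_force=8)); st()
s=get_state()["position"]
move_l(s+[0,.02,0],.1); move_l(s+[0,.02,.15],.15)
movep(W(.1,.3,.3),r)
img,K,T=cam("top"); crop(img,280,220,90,60,5,"latch3.png")
h=cv2.cvtColor(img,cv2.COLOR_RGB2HSV); m=cv2.inRange(h,(0,150,80),(6,255,255))|cv2.inRange(h,(174,150,80),(180,255,255))
n,l,s,c=cv2.connectedComponentsWithStats(m)
for i in range(1,n):
  if s[i,4]>5: print(s[i],c[i].round(1))
print([proj(K,T,W(-.108,-.035-r*np.sin(.8),.014+r*np.cos(.8))).round(1).tolist() for r in (.04,.06,.08)])
E
```

```text
False
t 18.1 pos [ 0.4744 -0.1483  0.055 ] F [ 0.3 -0.4 -0.6] gap -0.002 gf 0.0
[145 188  10  12  90] [149.6 193.3]
[361 196   9  10  51] [365.1 200.1]
[321 246  14   6  68] [327.5 248.4]
[[322.0, 249.0], [328.1, 247.9], [334.3, 246.8]]
```

View pics/latch3.png

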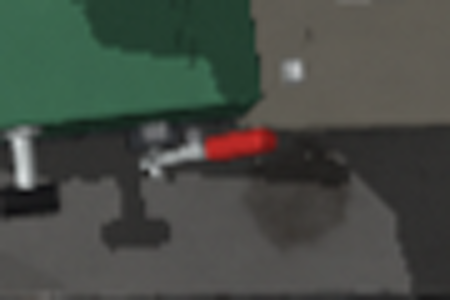

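The latch is now at about 0.78 (red centroid 327.5 against 328.1 expected at 0.8). Next, the lid.

```bash
cat >> h.py <<'E'
def hp(th):
    r=np.hypot(.215,.055); a=np.arctan2(.055,.215)+th
    return W(.09-r*np.cos(a),.035,.03+r*np.sin(a)-.019)
E
python3 - <<'E'
from h import *
r=down(CA+np.pi/2)
let_go(); movep(hp(0)+[0,0,.12],r)
ths=np.arange(.15,1.76,.15)
print([ik(hp(t),r) is not None for t in ths])
move_l(hp(0),.1,until_force=10); st(); grab(30); st()
for t in ths:
    try: move_l(hp(t),.12)
    except Exception as e: print(t,e); break
    s=get_state(); print(round(t,2),s["contact_force"].round(1),round(s["finger_gap"],3))
    if np.abs(s["contact_force"]).max()>40: break
E
```

```text
[True, True, True, True, True, True, True, True, True, True, True]
t 24.8 pos [0.4436 0.0143 0.0665] F [-0.2 -0.5  0.1] gap 1.002 gf 0.0
t 25.6 pos [0.4433 0.0144 0.0661] F [ 0.4 -0.5  1.1] gap -0.001 gf 0.7
0.15 [-0.   0.   0.1] -0.001
0.3 [-0.4 -0.2 -0.2] 0.001
0.45 [-0.2 -0.1 -0.5] 0.002
0.6 [-0.5 -0.4  0.8] -0.004
0.75 [-0.3  0.6 -0.5] -0.001
0.9 [ 0.4 -0.  -0.2] -0.001
1.05 [-0.2  0.1 -0.5] 0.003
1.2 [-0.6  0.5 -0.6] 0.003
1.35 [ 0.2 -0.4 -0.6] 0.001
1.5 [-0.3  0.5 -0.6] -0.0
1.65 [ 0.4 -0.3 -0.1] 0.003
```

The grip closed on nothing and the lid didn't follow. I'll compare where the gripper appears with where it should project.

```bash
python3 - <<'E'
from h import *
r=down(CA+np.pi/2)
p=hp(0)+[0,0,.06]; move_l(hp(1.2)+[0,0,.05],.2); movep(p,r)
st(); print(get_state()["eef_rot"],r)
im,K,T=cam("side"); tp=get_state()["position"]; u=proj(K,T,tp); h=proj(K,T,W(-.125,.035,.085)); print(u,h)
o=im.copy(); s=5; u0,v0=260,130
o=cv2.resize(o[v0:v0+115,u0:u0+150],None,fx=s,fy=s,interpolation=cv2.INTER_CUBIC)
for q,c in((u,(255,0,255)),(h,(0,255,255))): cv2.drawMarker(o,tuple(int((q[i]+.5-(u0,v0)[i])*s) for i in(0,1)),c,0,20,2)
cv2.imwrite("pics/chk.png",o[:,:,::-1])
E
```

```text
t 32.0 pos [0.4452 0.0142 0.1264] F [0.7 0.7 0.7] gap -0.002 gf 0.0
[-1.37017586e-01  3.13681093e+00 -3.60590564e-04] [ 0.13708698 -3.13860026 -0.        ]
[324.1987672  212.81148241] [324.34081497 226.05361565]
```

View pics/chk.png

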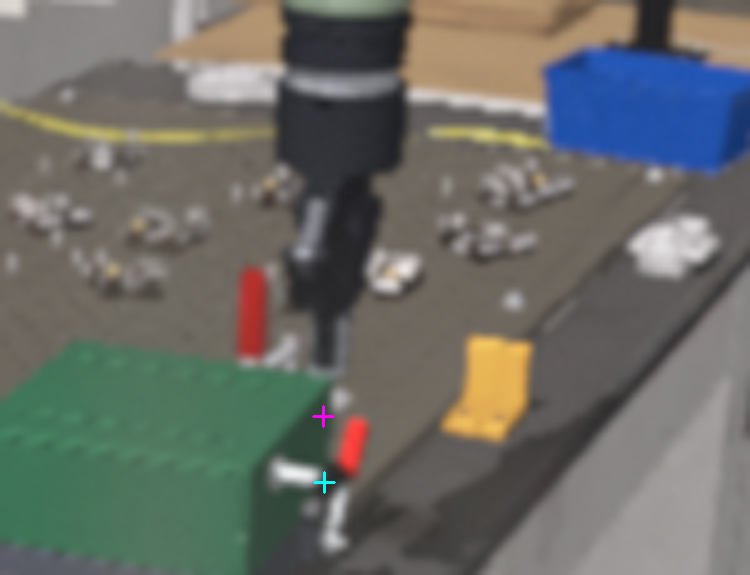

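The fingertips end at about (325.5,204), but the TCP projects to (324,213). That puts the real tips about 20 mm higher than reported, which also explains the short latch push and the missed handle. A light touch on the bench will measure it.

```bash
python3 - <<'E'
from h import *
r=down(CA+np.pi/2)
movep([.45,.125,.12],r); move_l([.45,.125,.03],.1,until_force=6)
print(move_l([.45,.125,-.03],.02,until_force=5)); st()
move_l([.45,.125,.1],.1)
E
```

```text
True
t 36.1 pos [ 0.45    0.125  -0.0268] F [-0.5 -0.2  5.9] gap 0.005 gf 2.6
```

The tips are 25.5 mm higher than reported. I'll compensate all z commands for that and retry the lid, checking the grip this time.

```bash
cat >> h.py <<'E'
DZ=np.array([0,0,.0255])
def ML(p,v=.15,rot=None,uf=None): return move_l(np.asarray(p)-DZ,velocity=v,rot=rot,until_force=uf)
def MP(p,rot): return movep(np.asarray(p)-DZ,rot)
E
python3 - <<'E'
from h import *
r=down(CA+np.pi/2)
let_go(); MP(hp(0)+[-.003,-.001,.12],r)
print(ML(hp(0)+[-.003,-.001,0],.1,uf=10)); st(); grab(40); st()
if get_state()["finger_gap"]>.2:
  for t in np.arange(.12,1.76,.15):
    ML(hp(t)+[-.003,-.001,0],.12)
    s=get_state(); print(round(t,2),s["contact_force"].round(1),round(s["finger_gap"],3))
    if np.abs(s["contact_force"]).max()>40 or s["finger_gap"]<.2: break
im,K,T=cam("side"); crop(im,240,100,160,120,5,"lid1.png")
E
```

```text
False
t 40.2 pos [0.4407 0.0134 0.0409] F [-0.7  0.6  0.2] gap 1.001 gf 0.0
t 40.8 pos [0.4403 0.0127 0.0409] F [-2.5 -2.8  5.9] gap 0.343 gf 40.7
0.12 [ 0.2 -4.5 -0.4] 0.344
0.27 [ 0.1 -6.1  0.6] 0.343
0.42 [-1.  -6.3  1. ] 0.34
0.57 [-1.1 -6.8  3.6] 0.341
0.72 [-1.7 -5.9  3.1] 0.338
0.87 [ 0.  -5.4  1.9] 0.344
1.02 [ 1.5 -5.2 -0.3] 0.341
1.17 [ 1.3 -5.5 -0.1] 0.344
1.32 [ 1.7 -4.3  0.4] 0.339
1.47 [ 2.4 -4.9  0.7] 0.34
1.62 [ 2.5 -5.2  1.8] 0.34
```

View pics/lid1.png

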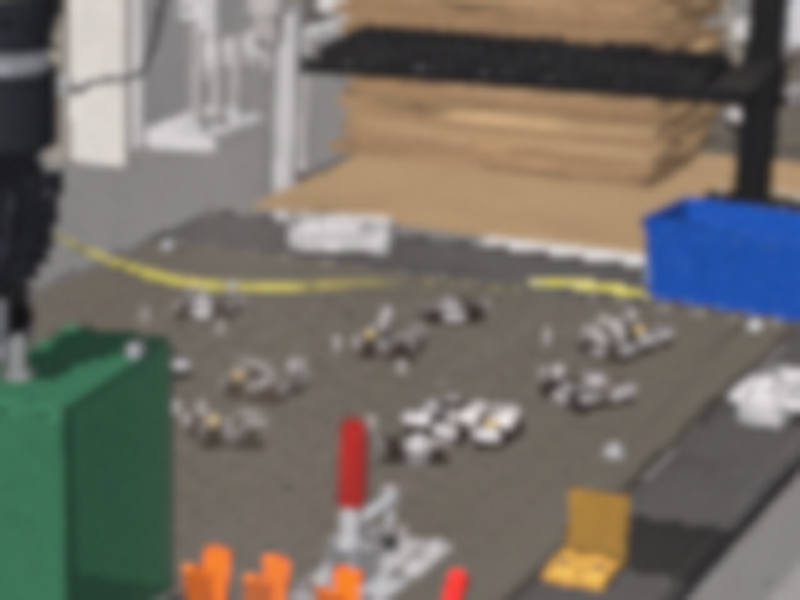

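The lid is up at about 1.62 and three orange clips show at the bottom left; bracket B stands at about (355,205). I'll open a little further, release, then fetch bracket A.

```bash
cat >> h.py <<'E'
FP=(.4897,.2366,.1247)
def bracket_near(xy,pr=True):
    img,K,T=cam("top"); best=None
    for c,m in yellow(img):
        p=atz(K,T,c,.02)
        if np.hypot(*(p[:2]-xy))<.12: best=fit(K,T,m,BR,[p[0],p[1]-.02,0])
    if pr: print("bracket",best)
    return best[0] if best else None
def pick_place(b,fx):
    b=tuple(b); r=down(b[2]); g=.003
    MP(W(0,.009,.16,b),r); ML(W(0,.009,g,b),.12,uf=12); st(); grab(40); st()
    if get_state()["finger_gap"]<.4: print("NO GRIP"); return False
    z0=get_state()["position"][2]+DZ[2]
    ML(W(0,.009,.17,b),.15)
    rf=down(FP[2]); t=lambda y,z: W(fx,y+.009,z,FP)
    MP(t(.045,.17),rf); ML(t(.045,z0+.0005),.12); st()
    hit=ML(t(-.004,z0+.0005),.03,uf=8); print("hit",hit); st()
    p=get_state()["position"]; d=p[:2]-np.array(FP[:2]); c,s=np.cos(FP[2]),np.sin(FP[2])
    print("fence-local flange y at contact",-s*d[0]+c*d[1]-.009)
    let_go(); q=p+DZ; ML([q[0],q[1],.17],.15); return True
E
python3 - <<'E'
from h import *
ML(hp(1.77)+[-.003,-.001,0],.12); st(); let_go()
p=get_state()["position"]+DZ; ML(p+[0,0,.08],.15)
b=bracket_near([.47,.37]); bracket_near([.458,-.357])
MP([.5,.3,.25],down(b[2]))
im,K,T=cam("top"); crop(im,240,150,120,110,6,"clips.png")
h=cv2.cvtColor(im,cv2.COLOR_RGB2HSV); m=cv2.inRange(h,(4,170,120),(13,255,255)); n,l,s,c=cv2.connectedComponentsWithStats(m)
for i in range(1,n):
  if s[i,4]>8: print(s[i],c[i].round(1),atz(K,T,c[i],.09).round(4))
print([(np.round(d["centre"]),round(d["score"],2),atz(K,T,d["centre"],.057).round(3)) for d in tip_of("top","clip_1_pin")])
E
```

```text
t 45.9 pos [0.7517 0.0405 0.1857] F [ 4.4 -4.8  1.2] gap 0.339 gf 39.5
bracket None
bracket (array([ 0.45810819, -0.35593306,  0.04564392]), np.float64(0.8261506531559029))Traceback (most recent call last):
  File "<stdin>", line 5, in <module>
TypeError: 'NoneType' object is not subscriptable
```

```bash
python3 - <<'E'
from h import *
r=down(.1)
MP([.45,.1,.3],r)
im,K,T=cam("top")
for c,m in yellow(im): print(c.round(),m.sum(),atz(K,T,c,.02).round(3))
a=cv2.resize(im[140:290,110:450],(800,353)); cv2.imwrite("pics/now.png",a[:,:,::-1])
h=cv2.cvtColor(im,cv2.COLOR_RGB2HSV); m=cv2.inRange(h,(4,170,120),(13,255,255)); n,l,s,c=cv2.connectedComponentsWithStats(m)
for i in range(1,n):
  if s[i,4]>5: print(s[i],c[i].round(1),atz(K,T,c[i],.09).round(4))
print([(np.round(d["centre"]),round(d["score"],2),atz(K,T,d["centre"],.057).round(3)) for d in tip_of("top","clip_1_pin")])
E
```

```text
[417. 253.] 468 [ 0.456 -0.334  0.02 ]
[130. 259.] 389 [0.454 0.418 0.02 ]
[284 193   3   7  15] [284.8 196.4] [0.5989 0.0112 0.09  ]
[295 192   6   9  41] [297.6 196. ] [ 0.5992 -0.021   0.09  ]
[296 207   7   9  41] [299.4 211.2] [ 0.5604 -0.0247  0.09  ]
[286 208   3   8  16] [286.6 211.9] [0.5592 0.0076 0.09  ]
[299 225   6   9  42] [301.6 229.6] [ 0.5136 -0.0288  0.09  ]
[288 227   3   8  16] [288.7 230.8] [0.5114 0.0034 0.09  ]
[(array([295., 231.]), 0.5, array([ 0.515, -0.013,  0.057]))]
```

View pics/now.png

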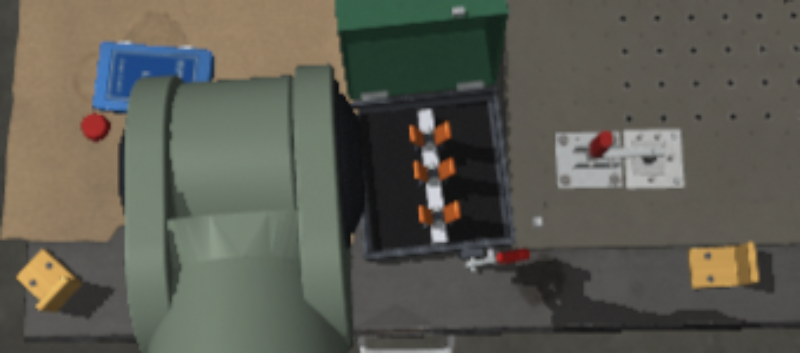

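Bracket A was knocked to about (130,259), more turned, and now at (0.454,0.418). The clips sit on the rail at local x of about -0.058, -0.011 and +0.028. Picking A now.

```bash
python3 - <<'E'
from h import *
im,K,T=cam("top")
for c,m in yellow(im):
    if c[0]<200:
        p=atz(K,T,c,.02); b=min((fit(K,T,m,BR,[p[0],p[1]-.02,a]) for a in(-.5,-.8)),key=lambda q:-q[1]); print(b)
if b[1]>.8: print(pick_place(b[0],.05))
MP([.45,-.1,.3],down(.1))
im,K,T=cam("top"); a=cv2.resize(im[150:290,110:250],(700,700),interpolation=cv2.INTER_CUBIC)[:590]; cv2.imwrite("pics/A.png",a[:,:,::-1])
bracket_near([.54,.27])
E
```

```text
(array([ 0.43937228,  0.40353468, -0.71962823]), np.float64(0.8820754716981132))
t 51.6 pos [ 0.4459  0.4107 -0.0217] F [ 0.1 -0.  -0.3] gap 0.998 gf 0.0
t 52.1 pos [ 0.4456  0.4106 -0.0219] F [-0.3 -0.2  5.3] gap 0.507 gf 40.8
t 55.9 pos [ 0.5334  0.2967 -0.0206] F [ 0.8  0.5 -1. ] gap 0.504 gf 40.8
hit True
t 57.1 pos [ 0.5368  0.2605 -0.0217] F [-0.5  1.7 -0.8] gap 0.507 gf 41.2
fence-local flange y at contact 0.008858249901873607
True
bracket (array([0.53685952, 0.25147108, 0.07172934]), np.float64(0.730098559514784))
```

View pics/A.png

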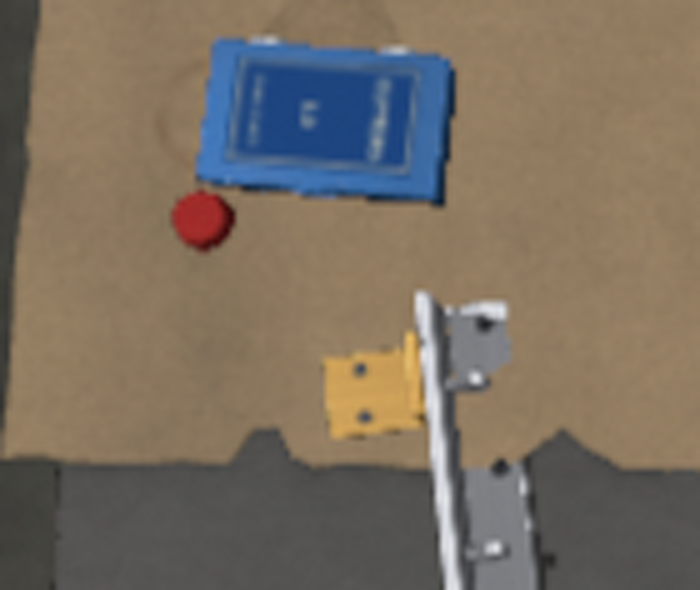

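Bracket A now stands on the fence at (412,385) in the crop, parallel and touching. Now bracket B, carried around in front of the lid.

```bash
sed -i 's/    MP(t(.045,.17),rf); ML/    if via is not None: MP(via,rf)\n    MP(t(.045,.17),rf); ML/; s/def pick_place(b,fx):/def pick_place(b,fx,via=None):/' h.py
python3 - <<'E'
from h import *
MP([.4,.1,.3],down(.1))
b=bracket_near([.458,-.356])
if b is not None: print(pick_place(b,-.05,[.42,-.05,.19]))
MP([.45,-.1,.3],down(.1))
im,K,T=cam("top"); a=cv2.resize(im[190:290,110:250],(700,500),interpolation=cv2.INTER_CUBIC); cv2.imwrite("pics/B.png",a[:,:,::-1])
bracket_near([.54,.27]);bracket_near([.44,.26])
E
```

```text
bracket (array([ 0.45785756, -0.35648329,  0.04156085]), np.float64(0.9060255629945222))
t 64.5 pos [ 0.458  -0.348  -0.0218] F [-1.1 -0.5 -0.1] gap 0.999 gf 0.0
t 64.9 pos [ 0.4584 -0.3513 -0.0168] F [-11.4   1.3  37.2] gap 0.507 gf 52.9
t 70.1 pos [ 0.4341  0.2843 -0.0157] F [ 0.2 -0.1 -1.5] gap 0.51 gf 40.6
hit True
t 71.3 pos [ 0.438   0.2466 -0.0162] F [-0.7  2.8  1.7] gap 0.508 gf 41.3
fence-local flange y at contact 0.007320924357267075
True
bracket (array([0.43855639, 0.24107185, 0.16253088]), np.float64(0.7784395473496128))
bracket (array([0.43855639, 0.24107185, 0.16253088]), np.float64(0.7784395473496128))
```

View pics/B.png

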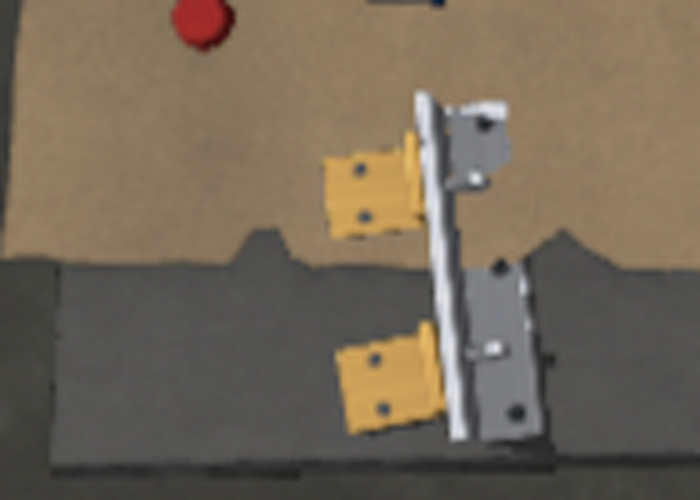

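Both brackets stand flush at local x of about ±0.05: A at (415,183), B at (435,370). Now the clips.

```bash
cat >> h.py <<'E'
def clip(xc,fx,yc=-.001,fy=.004):
    rc=down(CA+np.pi/2); rf=down(FP[2]+np.pi/2)
    MP(W(xc,yc,.17),rc); ML(W(xc,yc,.067),.12,uf=10); st(); grab(30); sleep(.2); st()
    g=get_state()["finger_gap"]
    ML(W(xc,yc,.18),.12); st()
    g2=get_state()["finger_gap"]
    if not .12<g2<.4: print("lost",g,g2); return False
    MP(W(fx,fy,.18,FP),rf); ML(W(fx,fy,.125,FP),.12); st()
    print("hit",ML(W(fx,fy,.0805,FP),.04,uf=10)); st()
    let_go(); sleep(.2); ML(W(fx,fy,.2,FP),.12); return True
E
python3 - <<'E'
from h import *
print(clip(-.058,.05)); MP([.42,-.1,.3],down(.1))
im,K,T=cam("top"); a=cv2.resize(im[180:280,160:320],(800,500),interpolation=cv2.INTER_CUBIC)
b,K2,T2=cam("side"); b=cv2.resize(b[220:320,210:370],(800,500),interpolation=cv2.INTER_CUBIC)
cv2.imwrite("pics/c1.png",cv2.resize(np.vstack([a,b]),(480,600))[:,:,::-1])
E
```

```text
t 76.8 pos [ 0.5137 -0.0158  0.0422] F [-0.2 -1.   0.3] gap 1.004 gf 0.0
t 77.6 pos [ 0.513  -0.0156  0.0415] F [ 0.1  0.2 -0. ] gap 0.208 gf 35.0
t 78.7 pos [ 0.5124 -0.0156  0.1538] F [-0.6 -0.2 -0.2] gap 0.207 gf 35.0
t 80.3 pos [0.5393 0.2461 0.0999] F [ 0.3  0.5 -0.5] gap 0.202 gf 35.0
hit True
t 81.3 pos [0.5386 0.2468 0.057 ] F [-0.6 -0.1  6.1] gap 0.21 gf 35.2
True
```

View pics/c1.png

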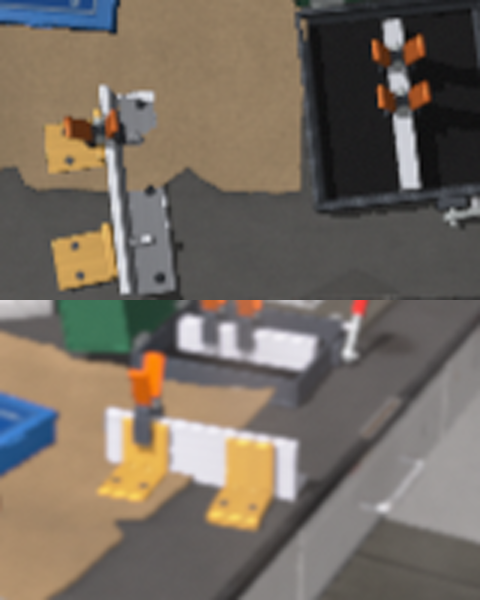

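Clip 1 bites the fence and bracket A near the flange middle (side view, jaw at (145,432)). Now the second clip for B.

```bash
python3 - <<'E'
from h import *
print(clip(-.011,-.05)); MP([.42,-.1,.3],down(.1))
im,K,T=cam("top"); a=cv2.resize(im[190:270,170:240],(560,640),interpolation=cv2.INTER_CUBIC)[:600]
b,K2,T2=cam("side"); b=cv2.resize(b[230:310,230:310],(600,600),interpolation=cv2.INTER_CUBIC)
cv2.imwrite("pics/c2.png",cv2.resize(np.hstack([a,b]),(800,414))[:,:,::-1])
for c,(k,t) in (("top",(K,T)),("side",(K2,T2))):
    print(c,[(np.round(d["centre"],1).tolist(),round(d["score"],2)) for n in("clip_1_pin","clip_1_jaw","bracket_1_mid") for d in tip_of(c,n)])
    print([[proj(k,t,W(x,y,z,FP)).round(1).tolist() for y,z in((.004,.072),(.004,.044),(.008,.027))] for x in(.05,-.05)])
E
```

```text
t 87.0 pos [ 0.5605 -0.0117  0.0423] F [ 0.1 -0.2  0.5] gap 0.999 gf 0.0
t 87.8 pos [ 0.5598 -0.0115  0.0415] F [ 0.4 -0.9 -0.4] gap 0.206 gf 35.0
t 88.9 pos [ 0.5592 -0.0115  0.1537] F [ 0.  -0.9 -0.5] gap 0.206 gf 35.0
t 90.6 pos [0.4402 0.2339 0.0997] F [ 0.1 -0.3  0.3] gap 0.207 gf 35.0
hit True
t 91.6 pos [0.4393 0.2344 0.057 ] F [-0.6  0.5  6.4] gap 0.209 gf 35.2
True
top [([191.9, 221.8], 0.51), ([193.1, 226.1], 0.48), ([197.0, 260.6], 0.47)]
[[[192.4, 222.8], [194.5, 224.4], [194.1, 225.5]], [[196.8, 262.0], [198.8, 262.6], [198.4, 263.3]]]
side [([258.5, 251.0], 0.58), ([292.9, 258.2], 0.58), ([262.5, 263.9], 0.52), ([258.5, 250.6], 0.42), ([289.9, 272.5], 0.77), ([292.0, 237.4], 0.2)]
[[[257.8, 253.7], [257.9, 263.1], [257.3, 269.4]], [[293.3, 259.9], [293.1, 269.4], [292.5, 275.9]]]
```

View pics/c2.png

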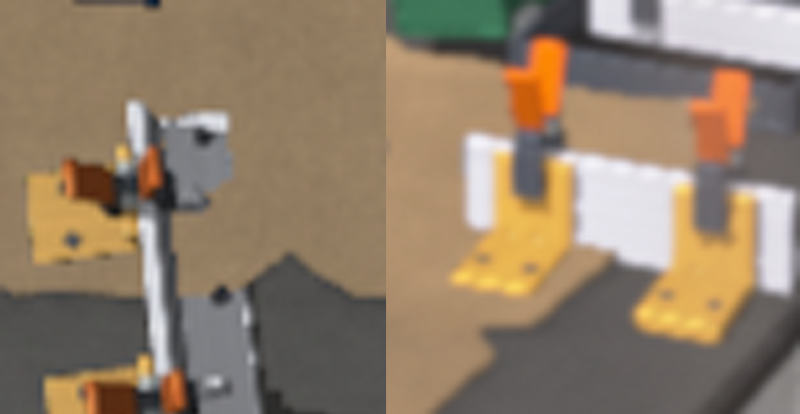

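Both clips bite in the middle of their flanges with the brackets flush. In the side half the jaws are at (530,175) and (712,210). Now to shut the lid and set the latch.

```bash
python3 - <<'E'
from h import *
r=down(CA+np.pi/2); o=np.array([-.003,-.001,0])
MP(hp(1.2)+o+[0,0,.1],r); MP(hp(1.77)+o+[0,0,.09],r)
print(ML(hp(1.77)+o,.1,uf=10)); st(); grab(40); st()
if .25<get_state()["finger_gap"]<.45:
  for t in np.r_[np.arange(1.62,.05,-.15),0.02,-.01]:
    ML(hp(t)+o,.12)
    s=get_state(); print(round(t,2),s["contact_force"].round(1),round(s["finger_gap"],3))
    if np.abs(s["contact_force"]).max()>35 or s["finger_gap"]<.2: break
E
```

```text
False
t 98.1 pos [0.7509 0.0405 0.1865] F [-0.8  0.1  1.1] gap 1.001 gf 0.0
t 98.6 pos [0.7507 0.0402 0.1856] F [ 0.4 -1.5  0.6] gap 0.339 gf 39.8
1.62 [-0.9 -2.3 -1.5] 0.342
1.47 [-1.4 -2.3 -3.3] 0.343
1.32 [ 0.4 -4.1 -5.8] 0.34
1.17 [ 0.3 -3.9 -6.4] 0.334
1.02 [ 0.6 -4.6 -5.7] 0.342
0.87 [-0.2 -4.3 -4. ] 0.34
0.72 [ 0.6 -5.9 -1.7] 0.34
0.57 [-0.6 -6.  -1.7] 0.341
0.42 [ 0.1 -5.5 -2.7] 0.341
0.27 [ 0.1 -6.3 -1.5] 0.339
0.12 [ 0.9 -5.2 -2.2] 0.341
0.02 [ 0.1 -5.7 -2.6] 0.337
-0.01 [-3.2 -5.4 10.3] 0.34
```

Lid down on its seat (10 N up). I'll release it, press the lid front from above, then push the latch upright.

```bash
python3 - <<'E'
from h import *
r=down(CA+np.pi/2)
let_go(); p=get_state()["position"]+DZ; ML(p+[0,0,.1],.15); grab(20)
MP(W(-.07,0,.16),r); ML(W(-.07,0,.12),.1,uf=12)
print("lid",ML(W(-.07,0,.098),.03,uf=15)); st()
ML(W(-.07,0,.18),.15)
MP(W(-.108,-.135,.18),r); ML(W(-.108,-.135,.066),.12,uf=8); st()
print("latch",ML(W(-.108,-.035,.066),.05,uf=7)); st()
p=get_state()["position"]+DZ; q=p-W(0,.02,0)+W(0,0,0); ML(q,.08); ML([q[0],q[1],.2],.15)
MP([.4,-.3,.3],r)
im,K,T=cam("top"); a=cv2.resize(im[160:280,250:350],(500,600),interpolation=cv2.INTER_CUBIC)
b,K2,T2=cam("side"); b=cv2.resize(b[180:300,230:350],(600,600),interpolation=cv2.INTER_CUBIC)
cv2.imwrite("pics/end.png",cv2.resize(np.hstack([a,b]),(800,436))[:,:,::-1])
h=cv2.cvtColor(im,cv2.COLOR_RGB2HSV); m=cv2.inRange(h,(0,150,80),(6,255,255))|cv2.inRange(h,(174,150,80),(180,255,255))
n,l,s,c=cv2.connectedComponentsWithStats(m)
for i in range(1,n):
  if s[i,4]>5: print(s[i],c[i].round(1))
E
```

```text
lid True
t 107.5 pos [ 0.5011 -0.0158  0.0791] F [-2.6 -0.5  9.2] gap 0.005 gf 4.8
t 109.9 pos [ 0.4755 -0.1536  0.0411] F [ 0.4 -0.   0.8] gap -0.0 gf 0.0
latch True
t 110.8 pos [ 0.4722 -0.1218  0.041 ] F [-1.5 -2.3  3.5] gap 0.003 gf 2.3
[145 188  10  12  88] [149.6 193.2]
[361 196   9   9  47] [365.4 199.8]
[321 246  14   6  68] [327.2 248.3]
```

View pics/end.png

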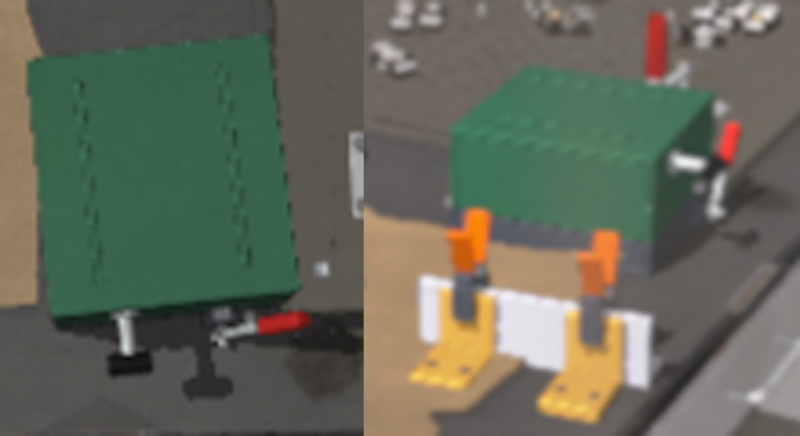

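The lid is shut (lid top met at z of about 0.105). The latch push stopped too early, with the fingertip just grazing the lever's end, so I'll push lower.

```bash
python3 - <<'E'
from h import *
r=down(CA+np.pi/2)
MP(W(-.108,-.14,.18),r); ML(W(-.108,-.14,.047),.12,uf=8)
print("latch",ML(W(-.108,-.04,.047),.05,uf=15)); st()
p=get_state()["position"]+DZ; d=p[:2]-[CX,CY]; print("local",np.cos(CA)*d[0]+np.sin(CA)*d[1],-np.sin(CA)*d[0]+np.cos(CA)*d[1])
q=p-W(0,.02,0)+W(0,0,0); ML(q,.08); ML([q[0],q[1],.2],.15)
MP([.4,-.3,.3],r)
im,K,T=cam("top")
h=cv2.cvtColor(im,cv2.COLOR_RGB2HSV); m=cv2.inRange(h,(0,150,80),(6,255,255))|cv2.inRange(h,(174,150,80),(180,255,255))
n,l,s,c=cv2.connectedComponentsWithStats(m)
for i in range(1,n):
  if s[i,4]>5: print(s[i],c[i].round(1))
E
```

```text
latch True
t 116.4 pos [ 0.4715 -0.107   0.0226] F [-2.1 -2.1  5.2] gap 0.001 gf 4.4
local -0.10729069646470332 -0.08839838808406827
[145 188  10  12  89] [149.6 193.3]
[361 196   9   9  49] [365.2 199.9]
[316 246  12   6  53] [321.8 248.5]
```

Latch improved to about 0.45 and stopped on the force limit there, probably the tooth meeting the lid edge. I'll press the lid harder and finish the push with a higher limit.

```bash
python3 - <<'E'
from h import *
r=down(CA+np.pi/2)
MP(W(-.08,0,.16),r); ML(W(-.08,0,.115),.1,uf=12)
print("lid",ML(W(-.08,0,.09),.03,uf=28)); st(); ML(W(-.08,0,.18),.15)
MP(W(-.108,-.125,.18),r); ML(W(-.108,-.125,.055),.12,uf=8); b=get_state()["contact_force"]
for y in (-.095,-.085,-.075,-.068,-.062,-.057):
    hit=ML(W(-.108,y,.055),.03,uf=25); s=get_state(); print(y,hit,(s["contact_force"]-b).round(1),s["position"].round(4))
    if hit: break
p=get_state()["position"]+DZ
q=p-W(0,.02,0)+W(0,0,0); ML(q,.08); ML([q[0],q[1],.2],.15)
MP([.4,-.3,.3],r)
im,K,T=cam("top"); a=cv2.resize(im[220:280,270:350],(800,600),interpolation=cv2.INTER_CUBIC); cv2.imwrite("pics/l4.png",a[:,:,::-1])
h=cv2.cvtColor(im,cv2.COLOR_RGB2HSV); m=cv2.inRange(h,(0,150,80),(6,255,255))|cv2.inRange(h,(174,150,80),(180,255,255))
n,l,s,c=cv2.connectedComponentsWithStats(m)
for i in range(1,n):
  if s[i,4]>5: print(s[i],c[i].round(1))
E
```

```text
lid True
t 121.2 pos [ 0.4915 -0.0166  0.079 ] F [-2.6  0.7 11.8] gap 0.0 gf 5.9
-0.095 False [-1.3  0.1  0.5] [ 0.4715 -0.1138  0.0295]
-0.085 False [-0.3  0.5 -1. ] [ 0.4705 -0.1034  0.0295]
-0.075 False [-0.7  0.1  0. ] [ 0.4694 -0.0933  0.0294]
-0.068 False [-1.3 -0.7  3.9] [ 0.4693 -0.0866  0.0298]
-0.062 False [-3.2 -1.1 11.4] [ 0.4691 -0.0811  0.0304]
-0.057 False [-3.4 -3.2 15.3] [ 0.4689 -0.0771  0.0308]
[145 188  10  12  88] [149.6 193.2]
[361 196   9   9  46] [365.5 199.7]
[310 247   8   5  33] [313.7 249.2]
```

View pics/l4.png

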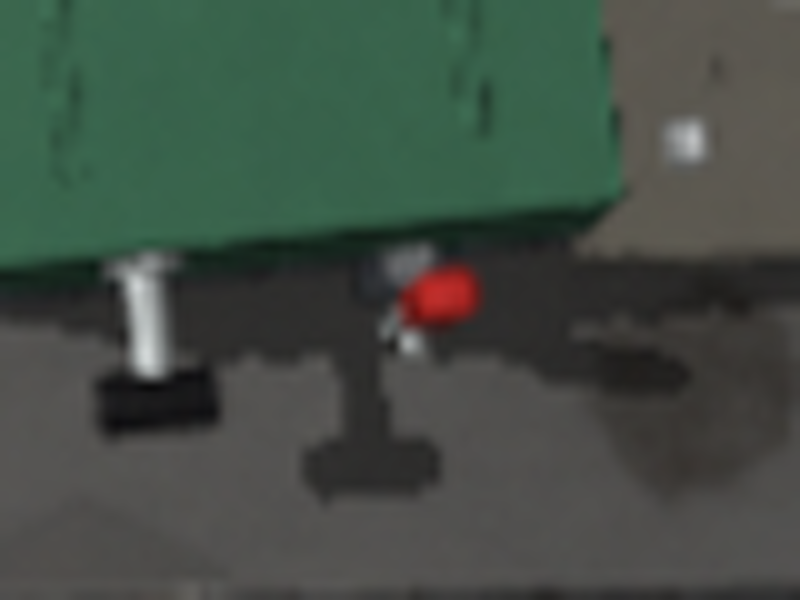

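The red grip now spans columns 310–318. I'll compare that with the same mask on the initial picture, and check the brackets, tin and cap.

```bash
python3 - <<'E'
from h import *
def red(im):
    h=cv2.cvtColor(im,cv2.COLOR_RGB2HSV); m=cv2.inRange(h,(0,150,80),(6,255,255))|cv2.inRange(h,(174,150,80),(180,255,255))
    n,l,s,c=cv2.connectedComponentsWithStats(m); return [(s[i].tolist(),c[i].round(1).tolist()) for i in range(1,n) if s[i,4]>5]
for c in("top","side"):
    a=cv2.imread(f"pics/{c}0.png")[:,:,::-1].copy(); b,K,T=cam(c); print(c,red(a),red(b),sep="\n")
    if c=="top":
        f=lambda im:np.argwhere(cv2.inRange(cv2.cvtColor(im,cv2.COLOR_RGB2HSV),(98,120,60),(115,255,255))[150:195,145:205]).mean(0); print("tin",f(a),f(b))
    else: crop(b,200,180,150,120,5,"fin.png")
E
```

```text
top
[([145, 188, 10, 12, 89], [149.6, 193.3]), ([361, 196, 9, 9, 48], [365.3, 199.8]), ([310, 247, 7, 5, 30], [313.1, 249.2])]
[([145, 188, 10, 12, 88], [149.6, 193.2]), ([361, 196, 9, 9, 49], [365.2, 199.9]), ([310, 247, 8, 5, 33], [313.7, 249.2])]
tin [23.67335907 30.0007722 ] [23.69029276 29.99845917]
side
[([308, 184, 5, 17, 77], [310.0, 192.2]), ([414, 190, 3, 6, 13], [414.8, 192.5]), ([325, 214, 4, 9, 33], [326.4, 217.7]), ([198, 282, 11, 10, 95], [203.0, 286.7])]
[([308, 184, 5, 17, 77], [310.0, 192.2]), ([325, 213, 4, 10, 38], [326.5, 217.7]), ([198, 282, 11, 10, 95], [203.0, 286.7])]
```

View pics/fin.png

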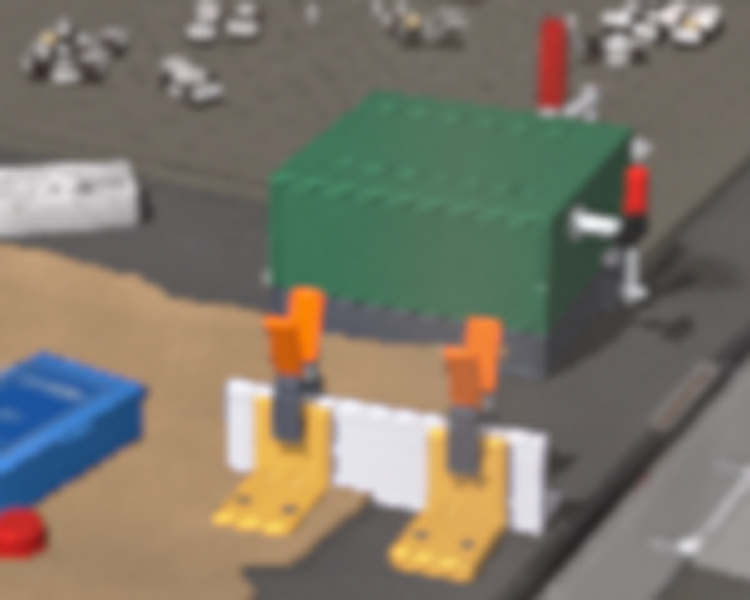

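The latch is back within about 0.03 of its initial image (313.7 vs 313.1 px), and the tin and cap have not moved. Both clips sit mid-flange, at (289,415) and (466,445), so I'm handing in.

```bash
python3 -c "
from h import *
st(); print(sign_off())"
```

```text
t 129.4 pos [ 0.4003 -0.2985  0.2736] F [-0.5 -1.  -0.3] gap -0.001 gf 0.0
the job is handed in; nothing more can be done
None
```

The job is handed in at about 129 s. By my last camera views, both brackets are clipped flush to the fence, the spare clip was left on its rail, the lid is shut, the latch is upright and the tin and cap are unmoved; the sign-off call returned no verdict.

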